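Sweep the stray jar lids into the wooden bay

ROBOT

A 6-joint arm with a two-finger parallel gripper is mounted at the origin on the work surface. World frame = base frame: x ahead of the robot, y to its left, z up, the work surface at z = 0. Lengths are in m, angles in rad, forces in N, time in s.
With the tool pointing down it reaches from about 0.425 to 1.125 m from the base axis. Payload 14.9 kg.
Tool frame: the origin (TCP) lies on the centre line of the jaws, within the pads' length; the fingertips stand 8 mm ahead of it and the grasp point (between the pads) lies 11 mm behind it; z points along the fingers, y is the direction in which the jaws open and shut (so a half turn about z gives the same grasp; the last joint's range is limited). The gripper opens to 91 mm and grips with 3 to 60 N. Pads are 32 mm wide; open, the fingers measure 118 mm over their backs; the gripper's body (76 mm by 178 mm) begins 60 mm behind the grasp point.
Start: joints at [-1.188, 0.379, 1.734, -0, 1.028, -0.033], TCP at [0.283, -0.64, 0.183] pointing down, gripper open.
Joint ranges: [-2.77, 2.77], [-0.74, 2.19], [0, 2.66], [-1.06, 4.2], [0.31, 2.87], [-3.08, 3.08]. Speed limits (rad/s): [1.89, 1.89, 2.39, 3.14, 3.14, 3.14].

INTERFACE

Orientations are given as [roll, pitch, yaw] about the fixed x, y, z axes, in that order (R = Rz(yaw) Ry(pitch) Rx(roll)).
In Python, from plant import bot gives the robot as it stands.
- The arm moves only by the shell command python3 -m crank 'ROWS' [FORCE]. ROWS is JSON, a list of rows, each a list of 5 numbers: the shift along the tool's x, y, z in m, then the turn about the tool's z in rad, then the finger opening in m, from 0 to 0.0912. A call has 1 to 5 rows; each row is the pose to reach, as a shift and turn from the pose commanded when the call began, along the tool's axes at that moment; what a row does not reach only later rows make up. A row lasts 1/12 s, in which the tool goes at most 41.7 mm and 7.16 degrees, less where a joint would pass 70% of its speed; a pose out of reach is approached as far as the arm can. A call with a gripper value outside its range is refused whole. The fingers move at their own pace and stop on an object; FORCE is the grip in N (left out, the last holds). Time passes only in rows, so rows that repeat a pose let the fingers close. It gives the time, the measured TCP pose, the force and the opening at its end, in the units of the state.
- bot.get_state(): the state, without advancing time (a new reading comes with each control period).
- bot.snapshot(name): name is "side" or "top" or "wrist"; returns (picture, depth): 384x512x3 uint8, red, green, blue; 384x512 float32, m along the optical axis (not along the pixel's ray), 0 where there is no reading.
- bot.camera_model(name): a dict with "vfov" (degrees; the focal length in pixels is half the picture's height over the tangent of half this angle, whatever the lens; pixels are square), "cx", "cy" (the principal point, pixels), "origin" and "orientation" of the camera in the world. Camera axes: x right, y down, z forward; pixel columns grow to the right and rows downward; lengths in m; the calibration is good to about 2 mm. A picture is of the moment at which its call begins: read the wrist's pose just before it. camera_model takes no time and is no camera call; for the wrist camera it gives the pose at the moment of the call.
- bot.sign_off(): hands the job in, once; it reports no verdict.
The state is a dict: "t": time; "joint_pos": joint angles; "qd": joint speeds; "joint_torque": joint torques, N m; "tcp_pos": TCP position; "tcp_rot": TCP orientation; "wrist_force": force on the tool from outside, world axes, zero at the start; "wrist_torque": the same for the moment, N m; "width": finger opening in m.
Only numpy, scipy, OpenCV 4.12 (cv2) and the standard library are available. Lean on these libraries where they do the work, as an engineer would, in place of code of your own. Each camera call takes 0.05 s, during which the arm holds its last target. There are 200 camera calls.

TASK

Three loose white jar lids lie on the shop table. Sweep them with the fingertips across the table through the open side of the three-walled wooden bay until all three lie flat on the table, wholly inside the bay, then leave them. Only push them along the table, never pick one up, and leave the two paint pots and the bottle standing where they are.

Things in the scene. Friction and masses are not known exactly. Their poses are not given: they have to be found in the camera images.
- bay: a fixed bay of light wood: two sides and a back, 12 mm thick, 35 mm high; the fourth side, facing the lids (robot's right, -y, turned up to 0.3 rad), is open with no lip or step. Inside 200 mm wide, 140 mm deep. Origin: middle of the open side, at table height (z = 0); x along it (side walls' inner faces at x = -100 and +100 mm), y into the bay (back wall's inner face at y = 140 mm)
- lid1: a loose white plastic jar lid lying flat on the table: a round disc 38 mm across, 16 mm high, about 18 g, all three alike. Origin: centre of its underside, z up. It slides when pushed from the side
- lid2: a loose white plastic jar lid lying flat on the table: a round disc 38 mm across, 16 mm high, about 18 g, all three alike. Origin: centre of its underside, z up. It slides when pushed from the side
- lid3: a loose white plastic jar lid lying flat on the table: a round disc 38 mm across, 16 mm high, about 18 g, all three alike. Origin: centre of its underside, z up. It slides when pushed from the side
- pot_a: a squat closed paint pot standing upright, 47 mm across at its white cap, 56 mm high, about 90 g; a bystander, not to be moved. Origin: centre of its foot, z up; orange
- pot_b: a squat closed paint pot standing upright, 47 mm across at its white cap, 56 mm high, about 90 g; a bystander, not to be moved. Origin: centre of its foot, z up; green
- bottle: an upright capped paint bottle, 42 mm across, 110 mm high, about 120 g; a bystander, not to be moved. Origin: centre of its foot, z up

How it is judged:
At the end, for the whole second after the job is handed in: all three lids lie flat and at rest on the table, wholly inside the bay (the whole lid past the open side's line, with 2 mm of slack, and between the walls); the two pots and the bottle stand upright within 20 mm of where they were (x of lid1 in the frame of bay between -0.083 and 0.083 m and y of lid1 in the frame of bay between 0.017 and 0.125 m and height (world z) of each of lid1, lid2, lid3 below 0.005 m and angle between each of lid1, lid2, lid3's own z axis and vertical below 0.12 rad and linear speed of each of lid1, lid2, lid3 below 0.01 m/s and x of lid2 in the frame of bay between -0.083 and 0.083 m and y of lid2 in the frame of bay between 0.017 and 0.125 m and x of lid3 in the frame of bay between -0.083 and 0.083 m and y of lid3 in the frame of bay between 0.017 and 0.125 m and distance of each of pot_a, pot_b, bottle from where it was at the start of the episode below 0.02 m and angle between each of pot_a, pot_b, bottle's own z axis and vertical below 0.15 rad); the robot touches nothing.
It fails at once if a lid is lifted off the table (its underside's centre more than 15 mm up) (height (world z) of any of lid1, lid2, lid3 above 0.015 m).
It fails at once if a pot or the bottle is knocked over, lifted or shoved more than 20 mm (angle between any of pot_a, pot_b, bottle's own z axis and vertical above 0.4 rad or distance of any of pot_a, pot_b, bottle from where it was at the start of the episode above 0.02 m).
It also fails if it takes over 64 s, if anything falls off the work surface, if the arm or the gripper's body presses on something with over 40 N, if the wrist force passes 120 N, or if a joint passes its speed limit or range.

## Working session

There is one attempt and no reset: what is moved stays moved. The work goes in short steps, Python scripts to look and compute and a shell command to move; the robot and the scene stay as the last step left them, time stands still between calls to the robot, and variables do not carry over. Pictures are saved under pics/ and viewed, about 8 in all and at most 12, crops included, and the job is handed in when it is done.

```bash
mkdir -p pics; cat > h.py <<'E'
import numpy as np,cv2
from scipy.spatial.transform import Rotation as R
from plant import bot
def cam(n):
    m=bot.camera_model(n); f=192/np.tan(np.radians(m["vfov"])/2); return m,f
def rot(m):
    o=np.array(m["orientation"]); return R.from_euler('xyz',o).as_matrix() if o.size==3 else (R.from_quat(o).as_matrix() if o.size==4 else o)
def ray(n,u,v,z):
    m,f=cam(n); d=rot(m)@np.array([(u-m["cx"])/f,(v-m["cy"])/f,1]); o=np.array(m["origin"]); return o+d*(z-o[2])/d[2]
def shot(n,name):
    p,d=bot.snapshot(n); cv2.imwrite(f"pics/{name}.png",p[:,:,::-1]); return p,d
E
python3 - <<'E'
from h import *
for n in("top","side"):
    p,d=shot(n,n+"0"); print(n,bot.camera_model(n))
print(bot.get_state())
E
```

```text
top {'vfov': 43.414154022579325, 'cx': 257.001240264626, 'cy': 199.6078611987413, 'origin': array([ 0.47620315, -0.1146226 ,  1.15375282]), 'orientation': array([-3.05418536,  0.00427095, -1.57368176])}
side {'vfov': 55.260716007353494, 'cx': 253.90683415054565, 'cy': 190.92736448885717, 'origin': array([ 0.51015344, -0.64678112,  0.45537813]), 'orientation': array([-2.21393784,  0.00569   , -0.129661  ])}
{'t': 0.1, 'joint_pos': array([-1.18831250e+00,  3.79347452e-01,  1.73471953e+00, -1.92263160e-05,
        1.02852351e+00, -3.32745497e-02]), 'qd': array([-0.00059415, -0.00284383, -0.00166091, -0.00027932, -0.00044383,
        0.00026921]), 'joint_torque': array([ 6.96069146e-04, -7.65033746e+01, -4.35289013e+01,  6.51949178e-02,
        3.98341706e-02,  9.47776385e-06]), 'tcp_pos': array([ 0.28257917, -0.64000121,  0.18246134]), 'tcp_rot': array([-3.14059482e+00, -1.67474870e-05,  4.15768302e-01]), 'wrist_force': array([ 0.48020954,  0.3576294 , -0.10027433]), 'wrist_torque': array([-0.03942869,  0.0208282 ,  0.00519686]), 'width': 0.09120994618517582}
```

View pics/top0.png

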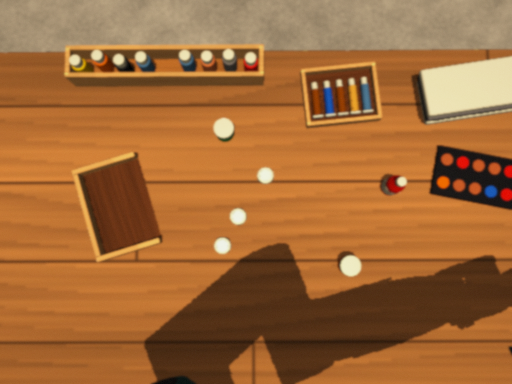

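The top view shows lids at pixels (265,175), (237,216) and (222,246), pots at (223,128) and (349,265), and the bottle near (395,184). The bay is on the left, with its open side running from about (135,155) to (160,240).

```bash
python3 - <<'E'
from h import *
p=cv2.imread("pics/top0.png"); hsv=cv2.cvtColor(p,cv2.COLOR_BGR2HSV)
m=((hsv[...,1]<70)&(hsv[...,2]>150)).astype(np.uint8); m[:100]=0
n,l,s,c=cv2.connectedComponentsWithStats(m)
for i in range(1,n):
    if s[i,4]>40: print(c[i].round(1),s[i],"z16",ray("top",*c[i],.016)[:2].round(3),"z56",ray("top",*c[i],.056)[:2].round(3))
# bay rim (light wood): hue/value mask
q=hsv[140:270,60:170]; 
for uv in[(75,173),(135,154),(160,241),(99,259)]:
    print(uv,hsv[uv[1],uv[0]],ray("top",*uv,.035)[:2].round(3))
cv2.imwrite("pics/crop.png",cv2.resize(p[140:270,60:180],None,fx=4.5,fy=4.5,interpolation=cv2.INTER_CUBIC))
print(ray("top",395,184,.05))
E
```

```text
[459.2 104.4] [428 100  84  14 689] z16 [ 0.804 -0.597] z56 [ 0.793 -0.58 ]
[223.3 127.9] [215 119  18  19 261] z16 [ 0.749 -0.03 ] z56 [ 0.739 -0.033]
[265.  175.2] [258 168  15  15 167] z16 [ 0.634 -0.129] z56 [ 0.629 -0.129]
[401.3 181.1] [398 178   8   7  45] z16 [ 0.619 -0.453] z56 [ 0.614 -0.441]
[237.7 216. ] [231 209  15  15 172] z16 [ 0.537 -0.064] z56 [ 0.535 -0.066]
[222.1 245.1] [215 238  15  15 178] z16 [ 0.469 -0.028] z56 [ 0.469 -0.031]
[350.1 265.3] [341 256  19  20 301] z16 [ 0.421 -0.327] z56 [ 0.423 -0.32 ]
(75, 173) [ 17 168 226] [0.638 0.316]
(135, 154) [ 15 178 106] [0.683 0.176]
(160, 241) [ 16 174 126] [0.479 0.115]
(99, 259) [ 18 161 235] [0.438 0.255]
[ 0.60795592 -0.42782893  0.05      ]
```

View pics/crop.png

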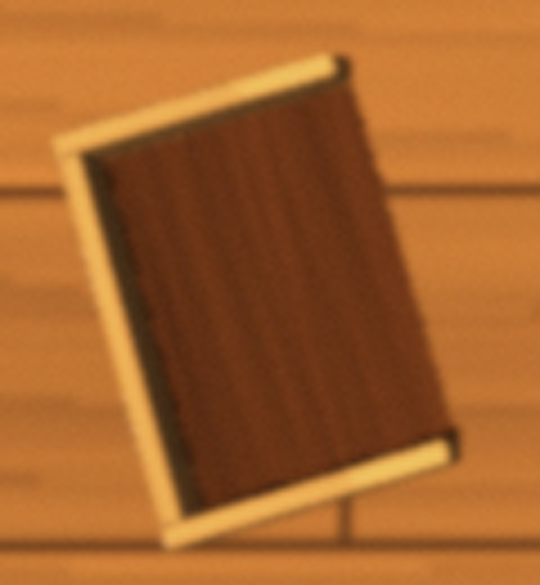

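View pics/side0.png

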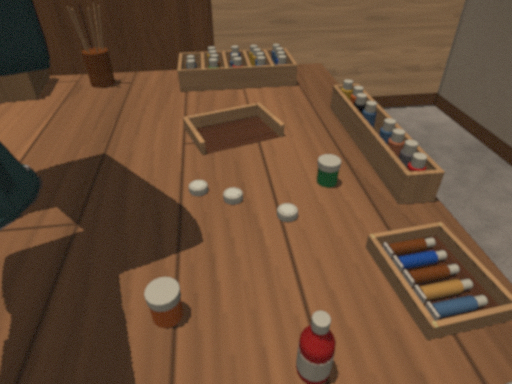

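Lids in the bay frame are at about (-.031,-.278), (-.105,-.187) and (-.159,-.133). I'll cradle each one between two half-open fingers (30 mm gap) and push along tool x. The nearest lid, at world (.469,-.028), goes first.

```bash
cat >> h.py <<'E'
BO=np.array([.5815,.146]);a=.30
B=np.array([[np.cos(a),-np.sin(a)],[np.sin(a),np.cos(a)]])
def w(b): return BO+B@np.array(b)
def bay(p): return B.T@(np.array(p)[:2]-BO)
def wrap(x): return (x+np.pi)%(2*np.pi)-np.pi
def shift(xy,z,yaw):
    s=bot.get_state(); r=R.from_euler('xyz',s["tcp_rot"]).as_matrix()
    d=r.T@(np.array([*xy,z])-s["tcp_pos"]); print("shift",d.round(4),"turn",round(-wrap(yaw-s["tcp_rot"][2]),3),"t",round(s["t"],2),"tcp",s["tcp_pos"].round(3),"yaw",round(s["tcp_rot"][2],3))
def plan(l,goal,back=.05):
    l=np.array(l);e=w(goal);u=e-l;n=np.linalg.norm(u);u/=n;yaw=np.arctan2(u[1],u[0])
    print("yaw",yaw.round(3),"push",round(n+back-.028,3),"start",(l-back*u).round(3)); return l-back*u,yaw
E
python3 -m crank '[[0.126,-0.151,0,0,0.03],[0.126,-0.151,0,0,0.03],[0.126,-0.151,0,0,0.03],[0.126,-0.151,0,0,0.03],[0.126,-0.151,0,0,0.03]]' 20
python3 -m crank '[[0.126,-0.151,0,0,0.03],[0.126,-0.151,0,0,0.03],[0.126,-0.151,0,0,0.03],[0.126,-0.151,0,0,0.03],[0.126,-0.151,0,0,0.03]]'
python3 -m crank '[[0.126,-0.151,0.05,0,0.03],[0.126,-0.151,0.05,0,0.03],[0.126,-0.151,0.05,0,0.03],[0.126,-0.151,0.05,0,0.03],[0.126,-0.151,0.05,0,0.03]]'
python3 -m crank '[[0,0,0,-0.6,0.03],[0,0,0,-0.6,0.03],[0,0,0,-0.6,0.03],[0,0,0,-0.6,0.03],[0,0,0,-0.6,0.03]]'
python3 - <<'E'
from h import *
xy,y=plan((.469,-.028),(.055,.085)); shift(xy,.013,y)
E
```

```text
t: 0.52
tcp_pos: [0.337, -0.4482, 0.1825]
tcp_rot: [-3.14, 0.0, 0.416]
wrist_force: [-0.3, 0.0, 0.1]
width: 0.0607
t: 0.93
tcp_pos: [0.3912, -0.2595, 0.1828]
tcp_rot: [-3.141, 0.0, 0.416]
wrist_force: [0.7, -0.6, -0.6]
width: 0.0305
t: 1.35
tcp_pos: [0.4455, -0.071, 0.1325]
tcp_rot: [-3.142, -0.0, 0.416]
wrist_force: [0.6, -0.8, 0.4]
width: 0.03
t: 1.77
tcp_pos: [0.4454, -0.0731, 0.1328]
tcp_rot: [-3.141, 0.0, 1.023]
wrist_force: [0.7, -0.2, 0.4]
width: 0.0301
yaw 1.095 push 0.327 start [ 0.446 -0.072]
shift [0.0009 0.0003 0.1198] turn -0.072 t 1.77 tcp [ 0.445 -0.073  0.133] yaw 1.023
```

```bash

python3 -m crank '[[0,0,0.04,-0.072,0.03],[0,0,0.08,-0.072,0.03],[0,0,0.105,-0.072,0.03],[0,0,0.119,-0.072,0.03],[0,0,0.119,-0.072,0.03]]'
python3 -m crank '[[0.012,0,0,0,0.03],[0.024,0,0,0,0.03],[0.036,0,0,0,0.03],[0.05,0,0,0,0.03],[0.065,0,0,0,0.03]]'
python3 - <<'E'
from h import *
shot("wrist","w1"); xy,y=plan((.469,-.028),(.055,.085)); shift(w((.055,.085))-.028*np.array([np.cos(y),np.sin(y)]),.013,y)
E
```

```text
t: 2.18
tcp_pos: [0.4433, -0.0728, 0.0113]
tcp_rot: [-3.137, 0.001, 1.088]
wrist_force: [-0.4, -0.4, 0.2]
width: 0.0301
t: 2.6
tcp_pos: [0.4766, -0.015, 0.015]
tcp_rot: [3.141, -0.0, 1.088]
wrist_force: [1.0, 0.1, 1.2]
width: 0.0299
yaw 1.095 push 0.327 start [ 0.446 -0.072]
shift [ 0.2605 -0.0031  0.0025] turn -0.007 t 2.65 tcp [ 0.478 -0.014  0.015] yaw 1.088
```

View pics/w1.png

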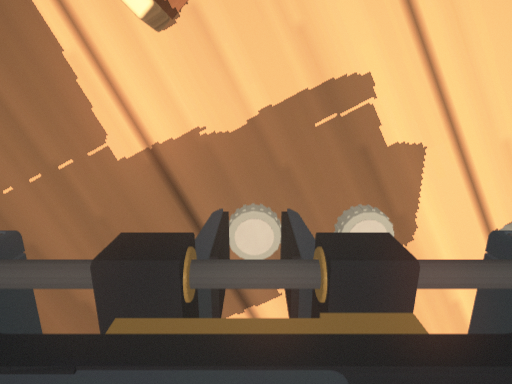

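The wrist view shows the lid cradled centrally between the fingers at (254,232), with the next lid clear at (365,225). I'll keep pushing.

```bash

python3 -m crank '[[0.018,0,0.002,0,0.03],[0.036,0,0.002,0,0.03],[0.054,-0.001,0.002,0,0.03],[0.072,-0.001,0.002,0,0.03],[0.09,-0.001,0.002,0,0.03]]'
python3 -m crank '[[0.018,0,0,0,0.03],[0.036,0,0,0,0.03],[0.054,-0.001,0,0,0.03],[0.072,-0.001,0,0,0.03],[0.09,-0.001,0,0,0.03]]'
python3 -m crank '[[0.018,0,0,0,0.03],[0.036,0,0,0,0.03],[0.052,-0.001,0,0,0.03],[0.065,-0.001,0,0,0.03],[0.075,-0.001,0,0,0.03]]'
python3 -m crank '[[-0.01,0,0,0,0.03],[-0.025,0,0,0,0.03],[-0.03,0,-0.04,0,0.03],[-0.03,0,-0.08,0,0.03],[-0.03,0,-0.1,0,0.03]]'
python3 - <<'E'
from h import *
shot("side","s1"); xy,y=plan((.537,-.064),(-.03,.095)); shift(xy,.013,y)
E
```

```text
t: 3.07
tcp_pos: [0.5174, 0.0654, 0.0129]
tcp_rot: [3.141, -0.0, 1.088]
wrist_force: [-0.0, -0.9, -0.1]
width: 0.0295
t: 3.48
tcp_pos: [0.5582, 0.1457, 0.0129]
tcp_rot: [3.141, -0.0, 1.088]
wrist_force: [1.0, -0.1, 0.1]
width: 0.0303
t: 3.9
tcp_pos: [0.5922, 0.2128, 0.0122]
tcp_rot: [3.141, -0.0, 1.088]
wrist_force: [-0.5, -0.3, -0.1]
width: 0.0301
t: 4.32
tcp_pos: [0.5777, 0.1834, 0.1154]
tcp_rot: [3.14, -0.001, 1.087]
wrist_force: [1.0, -0.1, 0.5]
width: 0.03
yaw 1.613 push 0.314 start [ 0.539 -0.114]
shift [-0.2829  0.1025  0.1045] turn -0.526 t 4.37 tcp [0.579 0.184 0.118] yaw 1.087
```

View pics/s1.png

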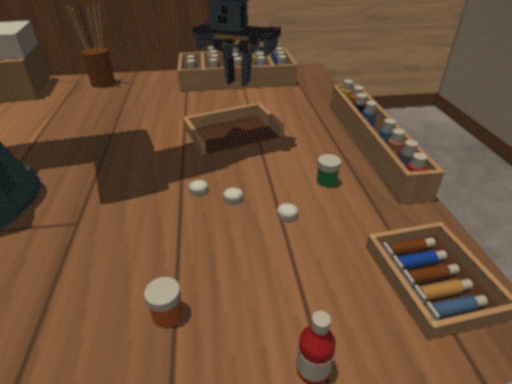

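```bash
cat >> h.py <<'E'
def lids(n,img):
    hsv=cv2.cvtColor(img,cv2.COLOR_RGB2HSV); m=((hsv[...,1]<75)&(hsv[...,2]>140)).astype(np.uint8)
    k,l,s,c=cv2.connectedComponentsWithStats(m)
    for i in range(1,k):
        if 40<s[i,4]<900:
            q=ray(n,*c[i],.012 if n=="side" else .016)
            if .35<q[0]<.85 and -.4<q[1]<.36: print(n,c[i].round(),s[i,4],q[:2].round(3),"bay",bay(q).round(3))
E
python3 - <<'E'
from h import *
for n in("side","top"): lids(n,shot(n,n+"1")[0])
E
```

```text
side [329. 160.] 214 [0.769 0.034] bay [ 0.146 -0.162]
side [197. 185.] 146 [ 0.471 -0.022] bay [-0.155 -0.128]
side [232. 193.] 163 [ 0.54 -0.06] bay [-0.1   -0.184]
side [287. 209.] 198 [ 0.639 -0.125] bay [-0.025 -0.276]
side [161. 290.] 752 [ 0.416 -0.285] bay [-0.285 -0.363]
side [321. 318.] 234 [ 0.638 -0.362] bay [-0.096 -0.502]
top [223. 128.] 289 [ 0.749 -0.03 ] bay [ 0.108 -0.217]
top [265. 175.] 178 [ 0.635 -0.129] bay [-0.031 -0.279]
top [238. 216.] 184 [ 0.537 -0.065] bay [-0.105 -0.188]
top [222. 245.] 187 [ 0.469 -0.028] bay [-0.159 -0.132]
top [350. 265.] 318 [ 0.421 -0.327] bay [-0.293 -0.405]
```

View pics/top1.png

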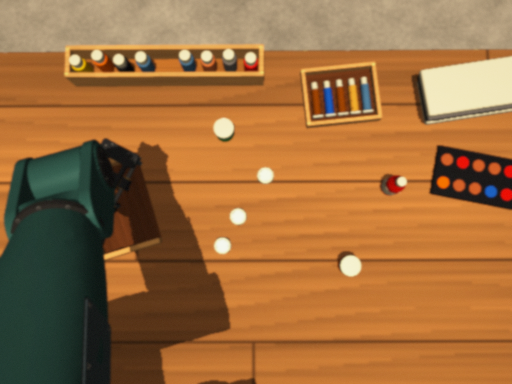

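The lid did not move: it is still at (222,245) in the top view, so the fingers passed over or around it. I'll measure where the fingertips really are using the depth image.

```bash
python3 - <<'E'
from h import *
s=bot.get_state(); print(s["tcp_pos"],s["tcp_rot"],s["width"])
def proj(n,X):
    m,f=cam(n); q=rot(m).T@(np.array(X)-m["origin"]); return (f*q[0]/q[2]+m["cx"],f*q[1]/q[2]+m["cy"])
r=R.from_euler('xyz',s["tcp_rot"]).as_matrix()
for sy in(-1,1):
    X=s["tcp_pos"]+r@np.array([0,sy*.015,.008]); print("tip exp",X.round(3),[np.round(proj(n,X)) for n in("side","top","wrist")])
p,d=bot.snapshot("side"); m,f=cam("side")
for uv in[(228,70),(228,80),(246,70),(246,80)]:
    z=d[uv[1],uv[0]]; X=np.array(m["origin"])+rot(m)@np.array([(uv[0]-m["cx"])/f,(uv[1]-m["cy"])/f,1])*z; print(uv,z,X.round(3))
cv2.imwrite("pics/sc.png",cv2.resize(p[20:170,170:300,::-1],None,fx=4,fy=4,interpolation=cv2.INTER_CUBIC))
m2,f2=cam("wrist"); print(m2)
E
```

```text
[0.57778106 0.1837569  0.11364616] [ 3.13974291e+00 -1.59686168e-03  1.08684978e+00] 0.029983183755265926
tip exp [0.565 0.191 0.106] [array([232.,  98.]), array([119., 202.]), array([236., 213.])]
tip exp [0.591 0.177 0.106] [array([244., 100.]), array([126., 190.]), array([278., 213.])]
(228, 70) 0.82308364 [0.557 0.175 0.179]
(228, 80) 0.84040046 [0.556 0.179 0.155]
(246, 70) 0.8101729 [0.596 0.157 0.183]
(246, 80) 0.8293214 [0.596 0.163 0.159]
{'vfov': 62.67511205439174, 'cx': 254.66385078096056, 'cy': 190.92719720779698, 'origin': array([0.61036531, 0.24976845, 0.31460661]), 'orientation': array([ 2.87376852e+00,  1.77892273e-03, -4.84108581e-01])}
```

View pics/sc.png

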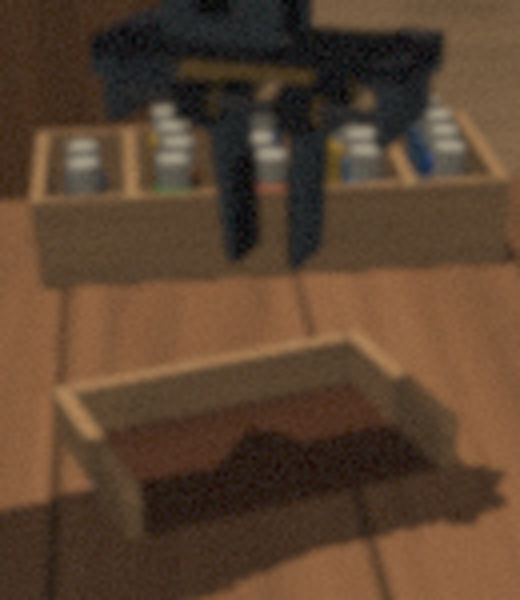

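The real fingertips show at side pixels (230,85) and (244,86), but the state predicts row 99. They are therefore about 35 mm higher than the state implies, and they passed over the lid. I'll go back behind the first lid and lower in small steps while watching the force.

```bash

python3 -m crank '[[-0.144,0.001,0,0,0.03],[-0.144,0.001,0,0,0.03],[-0.144,0.001,0,0,0.03],[-0.144,0.001,0,0,0.03],[-0.144,0.001,0,0,0.03]]' | head -2
python3 -m crank '[[-0.144,0.001,0,0,0.03],[-0.144,0.001,0,0,0.03],[-0.144,0.001,0,0,0.03],[-0.144,0.001,0,0,0.03],[-0.144,0.001,0,0,0.03]]' | head -2
python3 -m crank '[[0,0,0.04,0,0.03],[0,0,0.08,0,0.03],[0,0,0.1,0,0.03],[0,0,0.102,0,0.03],[0,0,0.102,0,0.03]]'
python3 -m crank '[[0,0,0.003,0,0.03],[0,0,0.006,0,0.03],[0,0,0.01,0,0.03],[0,0,0.013,0,0.03],[0,0,0.013,0,0.03]]'
python3 - <<'E'
from h import *
s=bot.get_state(); print(s["tcp_pos"],s["wrist_force"])
p,d=bot.snapshot("side"); cv2.imwrite("pics/s2.png",cv2.resize(p[80:240,110:290,::-1],None,fx=4,fy=3.75,interpolation=cv2.INTER_CUBIC))
E
```

```text
t: 4.93
tcp_pos: [0.5078, 0.0538, 0.1102]
t: 5.35
tcp_pos: [0.4429, -0.0732, 0.1108]
t: 5.77
tcp_pos: [0.4444, -0.0704, 0.0088]
tcp_rot: [-3.138, 0.001, 1.088]
wrist_force: [0.5, 0.4, 0.4]
width: 0.03
t: 6.18
tcp_pos: [0.4456, -0.071, -0.003]
tcp_rot: [3.141, -0.0, 1.088]
wrist_force: [-0.9, -1.5, -0.2]
width: 0.0302
[ 0.44564278 -0.07102396 -0.00300211] [-0.85774519 -1.54556372 -0.23535547]
```

View pics/s2.png

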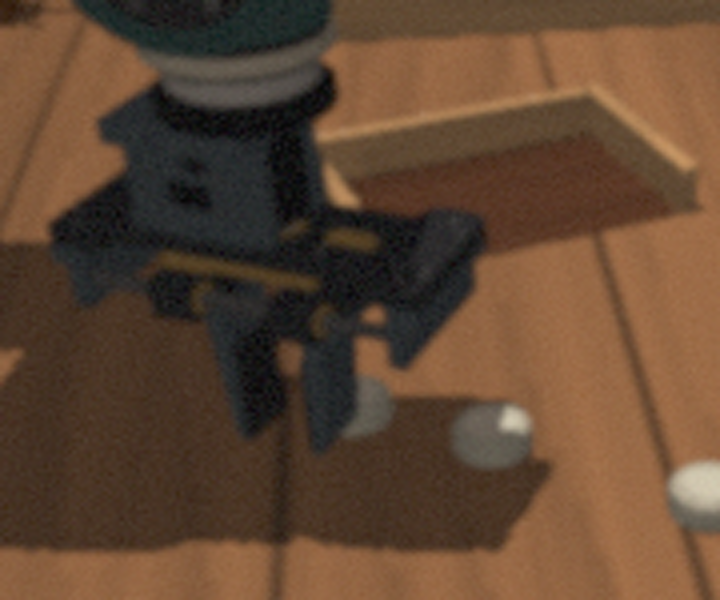

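The fingers are behind the lid, with tips at side pixels (173,197) and (190,200), still above the table. I'll compute the height.

```bash
python3 - <<'E'
from h import *
s=bot.get_state();print(s["tcp_pos"])
r=R.from_euler('xyz',s["tcp_rot"]).as_matrix()
# tip pixel is the lowest corner of outer/near finger edge (tool x=-16mm, y=+-(15..28))
for uv in[(173,196.8),(190,200.5)]:
    for z in(0,.02,.03,.04,.05):
        X=ray("side",*uv,z); print(uv,z,X.round(3),"tool",(r.T@(X-s["tcp_pos"])).round(3))
E
```

```text
[ 0.44565988 -0.07106341 -0.00286463]
(173, 196.8) 0 [ 0.421 -0.041  0.   ] tool [ 0.015 -0.036 -0.003]
(173, 196.8) 0.02 [ 0.425 -0.068  0.02 ] tool [-0.007 -0.02  -0.023]
(173, 196.8) 0.03 [ 0.427 -0.081  0.03 ] tool [-0.018 -0.012 -0.033]
(173, 196.8) 0.04 [ 0.429 -0.094  0.04 ] tool [-0.029 -0.004 -0.043]
(173, 196.8) 0.05 [ 0.431 -0.108  0.05 ] tool [-0.039  0.004 -0.053]
(190, 200.5) 0 [ 0.455 -0.058  0.   ] tool [ 0.016  0.002 -0.003]
(190, 200.5) 0.02 [ 0.458 -0.084  0.02 ] tool [-0.006  0.017 -0.023]
(190, 200.5) 0.03 [ 0.459 -0.097  0.03 ] tool [-0.017  0.024 -0.033]
(190, 200.5) 0.04 [ 0.46 -0.11  0.04] tool [-0.028  0.031 -0.043]
(190, 200.5) 0.05 [ 0.461 -0.123  0.05 ] tool [-0.039  0.038 -0.053]
```

```bash

for i in 1; do python3 -m crank '[[0,0,0.003,0,0.03],[0,0,0.006,0,0.03],[0,0,0.009,0,0.03],[0,0,0.012,0,0.03],[0,0,0.012,0,0.03]]'; done
python3 -m crank '[[0,0,0.001,0,0.03],[0,0,0.002,0,0.03],[0,0,0.003,0,0.03],[0,0,0.004,0,0.03],[0,0,0.004,0,0.03]]'
python3 - <<'E'
from h import *
s=bot.get_state(); print(s["tcp_pos"],s["wrist_force"])
p,d=bot.snapshot("side"); cv2.imwrite("pics/s3.png",cv2.resize(p[140:230,130:230,::-1],None,fx=6,fy=6,interpolation=cv2.INTER_CUBIC))
E
```

```text
t: 6.65
tcp_pos: [0.4452, -0.071, -0.0156]
tcp_rot: [-3.141, 0.0, 1.088]
wrist_force: [-0.2, 0.1, -0.6]
width: 0.03
t: 7.07
tcp_pos: [0.4455, -0.071, -0.0191]
tcp_rot: [-3.141, 0.0, 1.088]
wrist_force: [0.0, -0.9, 0.1]
width: 0.0293
[ 0.44554359 -0.07104319 -0.01909584] [ 0.0309217  -0.87544247  0.05207514]
```

View pics/s3.png

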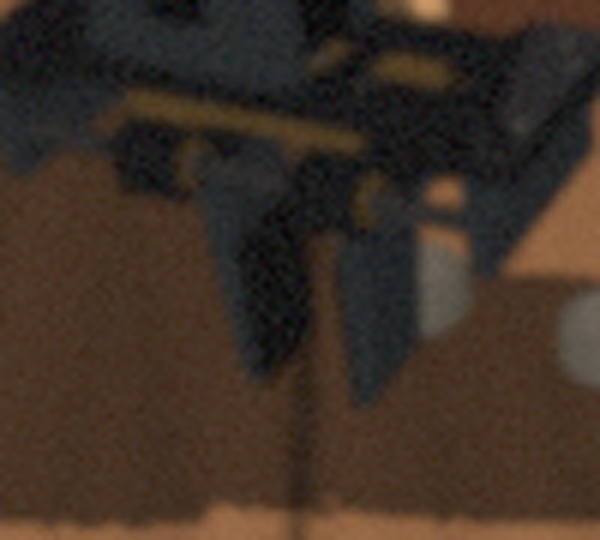

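The tips are now at (174,203) and (191,207), about 8 mm above the table with no force. I'll go down another 4 mm and start the push.

```bash

python3 -m crank '[[0,0,0.002,0,0.03],[0,0,0.004,0,0.03],[0.012,0,0.004,0,0.03],[0.026,0,0.004,0,0.03],[0.042,0,0.004,0,0.03]]'
python3 -m crank '[[0.016,0,0,0,0.03],[0.032,0,0,0,0.03],[0.048,-0.001,0,0,0.03],[0.064,-0.001,0,0,0.03],[0.08,-0.001,0,0,0.03]]'
python3 - <<'E'
from h import *
lids("side",shot("side","s4")[0])
xy,y=plan((.469,-.028),(.055,.085)); shift(w((.055,.085))-.028*np.array([np.cos(y),np.sin(y)]),-.023,y)
shot("wrist","w2")
E
```

```text
t: 7.53
tcp_pos: [0.4651, -0.0336, -0.0232]
tcp_rot: [-3.141, 0.0, 1.087]
wrist_force: [0.1, -0.5, 0.1]
width: 0.0303
t: 7.95
tcp_pos: [0.5016, 0.0382, -0.0232]
tcp_rot: [-3.141, 0.0, 1.088]
wrist_force: [-0.6, -0.6, -0.4]
width: 0.0296
side [329. 160.] 218 [0.768 0.033] bay [ 0.145 -0.163]
side [232. 193.] 167 [ 0.54 -0.06] bay [-0.1   -0.185]
side [287. 209.] 206 [ 0.639 -0.125] bay [-0.025 -0.276]
side [161. 290.] 760 [ 0.416 -0.285] bay [-0.285 -0.363]
side [433. 309.] 45 [ 0.797 -0.368] bay [ 0.054 -0.555]
side [321. 318.] 238 [ 0.638 -0.362] bay [-0.096 -0.502]
yaw 1.095 push 0.327 start [ 0.446 -0.072]
shift [ 0.2015 -0.0007  0.0003] turn -0.007 t 8.0 tcp [ 0.503  0.04  -0.023] yaw 1.088
```

View pics/w2.png

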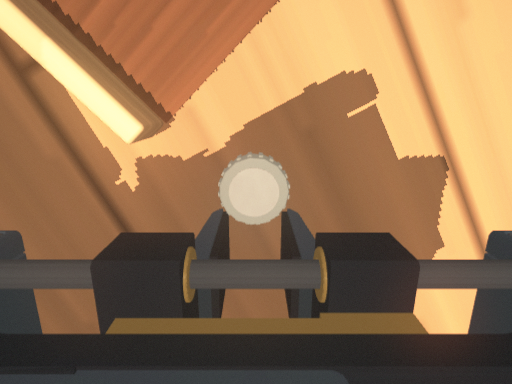

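The lid now sits ahead of the fingertips at (254,190), cradled and moving. That is 10 pictures viewed, so I'll check by numbers from here.

```bash

python3 -m crank '[[0.018,0,0,0,0.03],[0.036,0,0,0,0.03],[0.054,0,0,0,0.03],[0.072,0,0,0,0.03],[0.09,0,0,0,0.03]]' | head -4
python3 -m crank '[[0.018,0,0,0,0.03],[0.036,0,0,0,0.03],[0.054,0,0,0,0.03],[0.072,0,0,0,0.03],[0.085,0,0,0,0.03]]'| head -4
python3 -m crank '[[0.01,0,0,0,0.03],[0.018,0,0,0,0.03],[0.022,0,0,0,0.03],[0.022,0,0,0,0.03],[0.01,0,0,0,0.03]]'| head -4
python3 -m crank '[[-0.01,0,0,0,0.03],[-0.025,0,0,0,0.03],[-0.03,0,-0.04,0,0.03],[-0.03,0,-0.08,0,0.03],[-0.03,0,-0.1,0,0.03]]' | head -4
python3 - <<'E'
from h import *
lids("side",shot("side","s5")[0]); xy,y=plan((.537,-.064),(-.03,.095)); shift(xy,.06,y)
E
```

```text
t: 8.47
tcp_pos: [0.543, 0.1172, -0.0232]
tcp_rot: [-3.141, 0.0, 1.088]
wrist_force: [0.6, 0.2, -0.5]
t: 8.88
tcp_pos: [0.5835, 0.1938, -0.023]
tcp_rot: [3.141, -0.0, 1.088]
wrist_force: [0.6, -0.2, 0.6]
t: 9.3
tcp_pos: [0.5879, 0.2019, -0.0228]
tcp_rot: [3.141, -0.001, 1.089]
wrist_force: [0.3, 0.1, 0.4]
t: 9.72
tcp_pos: [0.5736, 0.1731, 0.0804]
tcp_rot: [3.14, -0.001, 1.086]
wrist_force: [1.7, 0.7, 0.7]
side [248. 123.] 57 [0.608 0.245] bay [0.054 0.087]
side [329. 160.] 214 [0.768 0.034] bay [ 0.146 -0.162]
side [232. 193.] 163 [ 0.54  -0.059] bay [-0.1   -0.184]
side [287. 209.] 198 [ 0.639 -0.125] bay [-0.025 -0.276]
side [161. 290.] 754 [ 0.416 -0.285] bay [-0.285 -0.363]
side [321. 318.] 230 [ 0.638 -0.362] bay [-0.096 -0.502]
yaw 1.613 push 0.314 start [ 0.539 -0.114]
shift [-0.2717  0.1017  0.0225] turn -0.526 t 9.77 tcp [0.575 0.174 0.083] yaw 1.087
```

```bash

python3 -m crank '[[-0.136,0.051,0,0,0.03],[-0.136,0.051,0,0,0.03],[-0.136,0.051,0,0,0.03],[-0.136,0.051,0,0,0.03],[-0.136,0.051,0,0,0.03]]' | head -3
python3 -m crank '[[-0.136,0.051,0,-0.526,0.03],[-0.136,0.051,0,-0.526,0.03],[-0.136,0.051,0,-0.526,0.03],[-0.136,0.051,0,-0.526,0.03],[-0.136,0.051,0,-0.526,0.03]]' | head -3
python3 - <<'E'
from h import *
xy,y=plan((.537,-.064),(-.03,.095)); shift(xy,-.023,y)
E
```

```text
t: 10.18
tcp_pos: [0.5533, 0.0262, 0.0767]
tcp_rot: [-3.141, 0.001, 1.084]
t: 10.6
tcp_pos: [0.5359, -0.1177, 0.0769]
tcp_rot: [-3.141, 0.0, 1.618]
yaw 1.613 push 0.314 start [ 0.539 -0.114]
shift [0.0036 0.0034 0.0999] turn 0.005 t 10.6 tcp [ 0.536 -0.118  0.077] yaw 1.618
```

```bash

python3 -m crank '[[0,0.003,0.04,0,0.03],[0,0.003,0.075,0,0.03],[0,0.003,0.09,0,0.03],[0,0.003,0.097,0,0.03],[0,0.003,0.099,0,0.03]]' | head -4
python3 -m crank '[[0.004,0,0,0,0.03],[0.014,0,0,0,0.03],[0.03,0,0,0,0.03],[0.047,0,0,0,0.03],[0.064,0,0,0,0.03]]' | head -4
python3 - <<'E'
from h import *
lids("side",shot("side","s6")[0])
y=1.613; shift(w((-.03,.095))-.028*np.array([np.cos(y),np.sin(y)]),-.023,y)
E
```

```text
t: 11.02
tcp_pos: [0.5389, -0.1133, -0.0231]
tcp_rot: [-3.139, -0.001, 1.613]
wrist_force: [-0.3, 0.5, 0.6]
t: 11.43
tcp_pos: [0.5383, -0.0483, -0.0206]
tcp_rot: [3.14, 0.0, 1.614]
wrist_force: [0.2, 0.5, 0.2]
side [248. 123.] 76 [0.608 0.243] bay [0.054 0.085]
side [329. 160.] 220 [0.768 0.033] bay [ 0.145 -0.163]
side [287. 209.] 201 [ 0.639 -0.126] bay [-0.025 -0.276]
side [161. 291.] 765 [ 0.417 -0.285] bay [-0.285 -0.363]
side [420. 292.] 41 [ 0.794 -0.338] bay [ 0.06  -0.525]
side [433. 309.] 48 [ 0.797 -0.368] bay [ 0.054 -0.555]
side [321. 318.] 236 [ 0.638 -0.362] bay [-0.096 -0.502]
shift [ 0.2464 -0.0011  0.0023] turn 0.002 t 11.48 tcp [ 0.538 -0.046 -0.021] yaw 1.615
```

```bash

python3 -m crank '[[0.018,0,0.002,0,0.03],[0.036,0,0.002,0,0.03],[0.054,0,0.002,0,0.03],[0.072,-0.001,0.002,0,0.03],[0.09,-0.001,0.002,0,0.03]]' | head -4
python3 -m crank '[[0.018,0,0,0,0.03],[0.036,0,0,0,0.03],[0.054,0,0,0,0.03],[0.072,0,0,0,0.03],[0.09,0,0,0,0.03]]'| head -4
python3 -m crank '[[0.018,0,0,0,0.03],[0.034,0,0,0,0.03],[0.048,0,0,0,0.03],[0.058,0,0,0,0.03],[0.064,0,0,0,0.03]]'| head -4
python3 -m crank '[[0,0,0,0,0.03],[-0.02,0,0,0,0.03],[-0.03,0,-0.03,0,0.03],[-0.03,0,-0.07,0,0.03],[-0.03,0,-0.1,0,0.03]]' | head -4
python3 - <<'E'
from h import *
lids("side",shot("side","s7")[0]); xy,y=plan((.635,-.129),(.015,.04)); shift(xy,.08,y)
E
```

```text
t: 11.9
tcp_pos: [0.5332, 0.0417, -0.0227]
tcp_rot: [3.14, 0.0, 1.614]
wrist_force: [-1.2, -0.4, -0.4]
t: 12.32
tcp_pos: [0.5294, 0.1318, -0.0226]
tcp_rot: [3.14, -0.0, 1.614]
wrist_force: [0.2, -0.5, 0.0]
t: 12.73
tcp_pos: [0.5264, 0.1956, -0.0233]
tcp_rot: [3.14, -0.0, 1.615]
wrist_force: [-0.3, -2.0, 1.1]
t: 13.15
tcp_pos: [0.5273, 0.1631, 0.0778]
tcp_rot: [-3.141, 0.0, 1.612]
wrist_force: [1.1, -0.4, 0.6]
side [248. 123.] 58 [0.608 0.245] bay [0.054 0.087]
side [218. 128.] 68 [0.527 0.228] bay [-0.028  0.095]
side [329. 160.] 214 [0.768 0.034] bay [ 0.145 -0.162]
side [287. 209.] 198 [ 0.639 -0.125] bay [-0.025 -0.276]
side [161. 290.] 751 [ 0.416 -0.285] bay [-0.285 -0.363]
side [321. 318.] 233 [ 0.638 -0.362] bay [-0.096 -0.502]
yaw 1.73 push 0.344 start [ 0.643 -0.178]
shift [-0.347   0.098   0.0031] turn -0.117 t 13.2 tcp [0.53  0.164 0.083] yaw 1.613
```

```bash

python3 -m crank '[[-0.173,0.049,0,0,0.03],[-0.173,0.049,0,0,0.03],[-0.173,0.049,0,0,0.03],[-0.173,0.049,0,0,0.03],[-0.173,0.049,0,0,0.03]]' | head -3
python3 -m crank '[[-0.173,0.049,0,-0.117,0.03],[-0.173,0.049,0,-0.117,0.03],[-0.173,0.049,0,-0.117,0.03],[-0.173,0.049,0,-0.117,0.03],[-0.173,0.049,0,-0.117,0.03]]' | head -3
python3 - <<'E'
from h import *
xy,y=plan((.635,-.129),(.015,.04)); shift(xy,-.023,y)
E
```

```text
t: 13.62
tcp_pos: [0.5851, -0.0112, 0.0763]
tcp_rot: [3.14, 0.001, 1.611]
t: 14.03
tcp_pos: [0.6413, -0.1822, 0.0763]
tcp_rot: [3.14, 0.001, 1.728]
yaw 1.73 push 0.344 start [ 0.643 -0.178]
shift [0.0037 0.0021 0.0993] turn -0.002 t 14.03 tcp [ 0.641 -0.182  0.076] yaw 1.728
```

```bash

python3 -m crank '[[0,0.002,0.04,0,0.03],[0,0.002,0.075,0,0.03],[0,0.002,0.09,0,0.03],[0,0.002,0.097,0,0.03],[0,0.002,0.099,0,0.03]]' | head -4
python3 -m crank '[[0.004,0,0,0,0.03],[0.014,0,0,0,0.03],[0.03,0,0,0,0.03],[0.047,0,0,0,0.03],[0.064,0,0,0,0.03]]' | head -4
python3 - <<'E'
from h import *
lids("side",shot("side","s8")[0])
y=1.73; shift(w((.015,.04))-.028*np.array([np.cos(y),np.sin(y)]),-.023,y)
E
```

```text
t: 14.45
tcp_pos: [0.6414, -0.1765, -0.0238]
tcp_rot: [-3.14, -0.001, 1.731]
wrist_force: [-0.4, -0.3, -1.1]
t: 14.87
tcp_pos: [0.632, -0.1116, -0.0221]
tcp_rot: [3.141, 0.0, 1.731]
wrist_force: [0.6, -0.9, 0.2]
side [247. 123.] 71 [0.606 0.243] bay [0.052 0.085]
side [218. 128.] 87 [0.527 0.227] bay [-0.028  0.094]
side [409. 276.] 44 [ 0.792 -0.307] bay [ 0.067 -0.495]
side [161. 291.] 774 [ 0.417 -0.285] bay [-0.285 -0.363]
side [420. 291.] 47 [ 0.794 -0.338] bay [ 0.061 -0.525]
side [433. 309.] 56 [ 0.798 -0.368] bay [ 0.054 -0.555]
side [321. 319.] 242 [ 0.638 -0.363] bay [-0.097 -0.503]
shift [0.2734 0.0014 0.0006] turn 0.002 t 14.92 tcp [ 0.631 -0.109 -0.023] yaw 1.732
```

```bash

python3 -m crank '[[0.018,0,0,0,0.03],[0.036,0,0,0,0.03],[0.054,0,0,0,0.03],[0.072,0.001,0,0,0.03],[0.09,0.001,0,0,0.03]]' | head -4
python3 -m crank '[[0.018,0,0,0,0.03],[0.036,0,0,0,0.03],[0.054,0,0,0,0.03],[0.072,0,0,0,0.03],[0.09,0,0,0,0.03]]'| head -4
python3 -m crank '[[0.018,0,0,0,0.03],[0.036,0,0,0,0.03],[0.054,0,0,0,0.03],[0.072,0,0,0,0.03],[0.086,0,0,0,0.03]]'| head -4
python3 -m crank '[[0.006,0,0,0,0.03],[0.008,0,0,0,0.03],[0,0,0,0,0.03],[-0.02,0,0,0,0.03],[-0.03,0,0,0,0.03]]' | head -4
python3 -m crank '[[-0.03,0,-0.04,0,0.03],[-0.07,0,-0.08,0,0.03],[-0.11,0,-0.1,0,0.03],[-0.15,0,-0.12,0,0.03],[-0.18,0,-0.14,0,0.03]]' | head -4
python3 -m crank '[[0,0,0,0,0.03],[0,0,0,0,0.03],[0,0,0,0,0.03]]' | head -4
python3 - <<'E'
from h import *
for n in("side","top"): lids(n,shot(n,n+"9")[0])
E
```

```text
t: 15.33
tcp_pos: [0.6183, -0.0227, -0.0226]
tcp_rot: [3.141, 0.0, 1.732]
wrist_force: [0.3, -0.0, 0.2]
t: 15.75
tcp_pos: [0.6037, 0.0661, -0.0226]
tcp_rot: [3.141, 0.0, 1.732]
wrist_force: [0.2, 0.0, 0.4]
t: 16.17
tcp_pos: [0.5898, 0.1513, -0.0227]
tcp_rot: [3.141, -0.0, 1.732]
wrist_force: [-0.1, -0.3, -0.1]
t: 16.58
tcp_pos: [0.5956, 0.1174, -0.023]
tcp_rot: [-3.141, 0.0, 1.73]
wrist_force: [-0.2, 0.1, 0.0]
t: 17.0
tcp_pos: [0.6207, -0.0421, 0.1063]
tcp_rot: [3.141, 0.0, 1.73]
wrist_force: [0.8, 1.6, -0.4]
t: 17.25
tcp_pos: [0.6204, -0.0399, 0.1048]
tcp_rot: [-3.141, -0.0, 1.729]
wrist_force: [0.1, -0.2, 0.3]
side [248. 123.] 75 [0.608 0.243] bay [0.054 0.085]
side [218. 127.] 77 [0.527 0.228] bay [-0.028  0.095]
side [242. 133.] 81 [0.587 0.19 ] bay [0.018 0.04 ]
side [335. 159.] 85 [0.782 0.037] bay [ 0.159 -0.164]
side [161. 291.] 765 [ 0.417 -0.285] bay [-0.285 -0.363]
side [420. 291.] 41 [ 0.794 -0.338] bay [ 0.061 -0.525]
side [433. 309.] 46 [ 0.798 -0.368] bay [ 0.054 -0.555]
side [321. 318.] 237 [ 0.638 -0.362] bay [-0.097 -0.502]
top [112. 188.] 189 [0.604 0.235] bay [0.048 0.079]
top [133. 197.] 197 [0.582 0.183] bay [0.012 0.035]
top [117. 222.] 196 [0.523 0.221] bay [-0.034  0.089]
top [350. 265.] 325 [ 0.421 -0.327] bay [-0.293 -0.405]
```

View pics/side9.png

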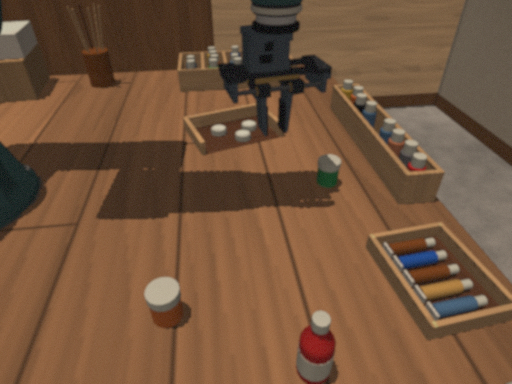

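The picture shows all three lids flat in the bay at (248,123), (218,127) and (242,133). Both pots and the bottle are standing in place, and the arm is clear.

```bash
python3 -c "
from plant import bot
print(bot.sign_off())"
```

```text
the job is handed in; nothing more can be done
None
```

I pushed all three lids one at a time through the open side of the bay, each cradled between the half-open fingers. I then backed off, lifted clear and handed the job in at about 17 s of the 64 s allowed.

**First pass:** The first push passed over its lid without moving it. The fingertips were really about 30–35 mm higher than the reported TCP and fingertip length imply. I measured this in the side view, lowered in small steps while watching the force, and repeated the push.

**Lid positions:** The two cameras agree to about 6 mm on where the lids ended up. All three are well inside the limits. Positions are in the bay frame, in metres:

| Lid (in the order pushed) | Side camera | Top camera |
|---|---|---|
| First | (.054, .085) | (.048, .079) |
| Second | (-.028, .095) | (-.034, .089) |
| Third | (.018, .040) | (.012, .035) |

**Other objects:**
- **Orange pot and bottle:** they read the same as at the start.
- **Green pot:** it was partly shaded and behind the arm in the last shots. Its numeric reading came from a fragment of the cap and was off, but the picture shows it standing in place, and its readings before the third push had not changed.

**Forces:** Wrist force readings stayed at about 2 N or less throughout. The sign-off gave no verdict.

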